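# Present a finished jar to the code reader

### The arm

A 6-joint arm with a two-finger parallel gripper is mounted at the origin on the work surface. World frame = base frame: x ahead of the robot, y to its left, z up, the work surface at z = 0. Lengths are in mm, angles in degrees, forces in N, time in s.
With the tool pointing down it reaches from about 300 to 875 mm from the base axis. Payload 4.2 kg.
Tool frame: the origin (TCP) lies between the finger pads; the fingertips stand robot.nose_length ahead of it and the grasp point (between the pads) lies 3 mm ahead of it (robot.nose_length is the distance from the TCP to the fingertips, in mm); y points along the fingers, x is the direction in which the jaws open and shut, and the axes are right-handed (so a half turn about y gives the same grasp; the last joint's range is limited). The gripper opens to 85 mm and grips with 20 to 120 N. Pads are 22 mm wide; open, the fingers measure 114 mm over their backs; the gripper's body (76 mm by 85 mm) begins 54 mm behind the grasp point. The pads swing forward as they close: fully open they stand 13 mm farther back than shut.
Start: joints at [69.041, 18.312, 89.639, -0, 72.044, -1.146], TCP at [194.898, 540.975, 253.338] pointing down, gripper open.
Joint ranges: [-177.97, 177.97], [-48.28, 115.42], [12.27, 149.76], [-77.06, 257.06], [2.81, 150.46], [-146.56, 146.56]. Speed limits (degrees/s): [147.25, 147.25, 180, 180, 180, 180].

### API

Orientations are given as a 3x3 rotation matrix whose columns are the frame's x, y, z axes.
In Python, from bench import observe, imaging, robot gives the robot as it stands. The module is installed in compiled form; this text tells all that it offers.
- The arm moves only by the tool send_rows, never from a script. Its argument "plan" is text: rows parted by semicolons, each of 7 numbers parted by spaces: the closure in counts, from 0 (fully open) to 255 (shut), then the shift along the tool's x, y, z in mm, then the turn, a rotation vector about the tool's x, y, z in rad. A call has 1 to 12 rows; each row is the pose to reach, as a shift and turn from the pose commanded when the call began, along the tool's axes at that moment; what a row does not reach only later rows make up. A row lasts 1/10 s, in which the tool goes at most 50 mm and 8.59 degrees, less where a joint would pass 70% of its speed; a pose out of reach is approached as far as the arm can. A call with a gripper value outside its range is refused whole. The fingers move at their own pace and stop on an object; "grip_force" is the grip in N (left out, the last holds). Time passes only in rows, so rows that repeat a pose let the fingers close. It gives the time, the measured TCP pose, the force and the opening at its end, in the units of the state.
- observe(): the state, without advancing time (a new reading comes with each control period).
- imaging.camera(name): name is "side" or "top" or "wrist"; returns a dict with "pixels" (420x560x3 uint8, blue, green, red), "range_z" (420x560 float32, mm along the optical axis (not along the pixel's ray), 0 where there is no reading), "mtx" (3x3 intrinsics, pixels), "k1" (the pictures are not rectified: a ray, as slopes to the right and down, at radius r is drawn at 1 + k1 r^2 times it, then the intrinsics apply), "world_to_cam" (4x4, takes a point from world to camera coordinates); the wrist camera has in their place "T_tool_cam" (4x4, takes a point from camera to tool coordinates, whose origin is the TCP and whose axes are the tool frame's). Camera axes: x right, y down, z forward; pixel columns grow to the right and rows downward; lengths in mm; the calibration is good to about 2 mm. A picture is of the moment at which its call begins: read the wrist's pose just before it.
- robot.hand_in(): hands the job in, once; it reports no verdict.
The state is a dict: "t": time; "joint_positions": joint angles; "qd": joint speeds; "effort": joint torques, N m; "position": TCP position; "orientation": TCP orientation; "ft_force": force on the tool from outside, world axes, zero at the start; "moment": the same for the moment, N m; "width": opening from 0.0 (shut) to 1.0 (fully open).
Only numpy, scipy, OpenCV 4.12 (cv2) and the standard library are available. Lean on these libraries where they do the work, as an engineer would, in place of code of your own. Each camera call takes 0.05 s, during which the arm holds its last target. There are 200 camera calls.

### The job

Wake the bench code reader by squeezing its orange trigger all the way in and letting it spring back. Then pick up the jar with the red lid, carry it across without disturbing anything else on the table, and present the code on its base to the reader: hold the jar upright and still, centred about 15 mm above the window, never letting it touch the reader, and finish while still holding it there.

Things in the scene. Friction and masses are not known exactly. Their poses are not given: they have to be found in the camera images.
- reader: cordless pistol-grip code scanner clamped window-up in a fixed steel bench bracket. Base plate 200 x 110 mm (x, y), 8 mm thick; origin at the centre of its underside, z up. Grey head upright at x = +45 mm, its black nose 56 x 66 mm (x, y), top at 130 mm, the highest part. The grip, 32 mm wide, leaves the head towards the reader's -x, 12 degrees down, ending at x = -93 mm
- window (a point): centre of the scanner's dark red window (40 x 52 mm, facing straight up), at x = 45 mm, y = 0, z = 130 mm in the reader's frame; z up
- trigger_pad (a point): point on the top face of the orange trigger, where a finger presses down: at x = -19, y = 0, z = 98 mm in the reader's frame at rest, 35 mm from the hinge. The trigger is a bar 46 x 16 mm along the top of the grip, hinged at its end by the head. The nose's near face is 36 mm from this point towards the reader's +x. It moves with the trigger
- trigger (a joint): angle of the trigger: 0 out at rest, 0.25 rad fully squeezed (stop), growing as the trigger is pushed down towards the grip; at the pad that is about 9 mm of travel. A spring pushes it back: about 1.7 N at the pad to start, 4.6 N at the stop
- jar_red: the jar to present: closed, brown body 60 mm across with a white and red label, red lid 64 mm across and 19 mm high on top, 90 mm high over all, about 160 g; origin at the centre of its underside (where the code is printed), z up
- jar_white: finished jar like it, same size, with white lid and blue stripes, a bystander; origin at the centre of its underside, z up
- jar_gold: finished jar like it, same size, with gold lid and stripes, a bystander; origin at the centre of its underside, z up
- open_jar0: empty brown open-topped jar, a bystander: 72 mm across, 95 mm high, screw neck up; origin at the centre of its underside, z up
- open_jar1: empty brown open-topped jar, a bystander: 72 mm across, 95 mm high, screw neck up; origin at the centre of its underside, z up
- open_jar2: empty brown open-topped jar, a bystander: 72 mm across, 95 mm high, screw neck up; origin at the centre of its underside, z up
- open_jar3: empty brown open-topped jar, a bystander: 72 mm across, 95 mm high, screw neck up; origin at the centre of its underside, z up
- seal_dish: shallow steel dish of foil seals, a bystander: 128 mm across the rim, 26 mm high; origin at the centre of its underside, z up

How it is judged:
By the outcome, as a careful person would: the job done as asked, in the order asked, and still so for the second after the job is handed in, while the arm keeps its last pose, push and grip.
It also fails if it takes over 58 s, if anything falls off the work surface, if the arm or the gripper's body presses on something with over 40 N, if the wrist force passes 120 N, or if a joint passes its speed limit or range.

## Working session

There is one attempt and no reset: what is moved stays moved. The work goes in short steps, Python scripts to look and compute and a tool call to move; the robot and the scene stay as the last step left them, time stands still between calls to the robot, and variables do not carry over. Pictures are saved under pics/ and viewed, about 8 in all and at most 12, crops included, and the job is handed in when it is done.

Besides the shell and the picture viewer there is one more tool, called after "Emit:" in YAML: its name, and indented under it one key for each argument. send_rows: Moves the arm, as the interface text tells. Its arguments: {"type":"object","properties":{"plan":{"type":"string"},"grip_force":{"type":"number"}},"required":["plan"]}

```bash
mkdir -p pics
cat > h.py <<'E'
import numpy as np, cv2
from bench import observe, imaging, robot
def grab(n):
    s=observe(); c=imaging.camera(n)
    c['s']=s
    if n=='wrist':
        T=np.eye(4);T[:3,:3]=np.array(s['orientation']);T[:3,3]=s['position']
        c['c2w']=T@np.array(c['T_tool_cam'])
    else: c['c2w']=np.linalg.inv(np.array(c['world_to_cam']))
    return c
def slopes(c,uv):
    K=np.array(c['mtx']);return cv2.undistortPoints(np.array(uv,float).reshape(-1,1,2),K,np.array([c['k1'],0,0,0.])).reshape(-1,2)
def on_plane(c,uv,z):
    s=slopes(c,uv);d=np.c_[s,np.ones(len(s))]@c['c2w'][:3,:3].T;o=c['c2w'][:3,3]
    return o+d*((z-o[2])/d[:,2])[:,None]
def cloud(c):
    h,w=c['range_z'].shape;v,u=np.mgrid[:h,:w]
    s=slopes(c,np.c_[u.ravel(),v.ravel()]);z=c['range_z'].ravel()[:,None]
    P=np.c_[s*z,z]@c['c2w'][:3,:3].T+c['c2w'][:3,3]
    P[z[:,0]==0]=np.nan
    return P.reshape(h,w,3)
E
python3 - <<'E'
from h import *
import pickle
s=observe();print(s['position'],s['orientation'],s['width'],s['t'],robot.nose_length)
for n in('top','side','wrist'):
    c=grab(n);cv2.imwrite(f'pics/{n}0.png',c['pixels']);pickle.dump(c,open(f'{n}0.pkl','wb'));print(n,c['c2w'].round(2).tolist())
a=[cv2.imread(f'pics/{n}0.png') for n in('top','side')]
E
```

```text
[194.7142709  540.55655794 252.48544514] [[ 3.38942991e-01 -6.39851649e-04 -9.40806696e-01]
 [ 9.40805243e-01 -1.65381323e-03  3.38943592e-01]
 [-1.77279218e-03 -9.99998428e-01  4.14273827e-05]] 0.9944760450924246 0.0 22.0
top [[0.01, -0.98, 0.2, 357.14], [-1.0, -0.01, 0.02, 21.17], [-0.01, -0.2, -0.98, 1239.42], [0.0, 0.0, 0.0, 1.0]]
side [[0.84, -0.39, 0.37, 104.18], [-0.54, -0.63, 0.57, -760.66], [0.01, -0.68, -0.74, 1103.29], [0.0, 0.0, 0.0, 1.0]]
wrist [[0.34, 0.9, 0.28, 123.65], [0.94, -0.32, -0.1, 567.56], [-0.0, 0.29, -0.96, 371.84], [0.0, 0.0, 0.0, 1.0]]
```

View pics/top0.png

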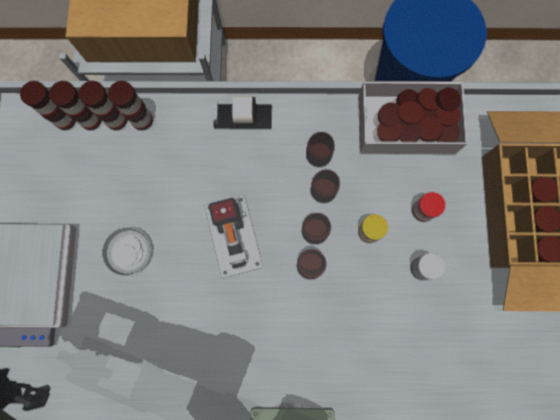

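View pics/side0.png

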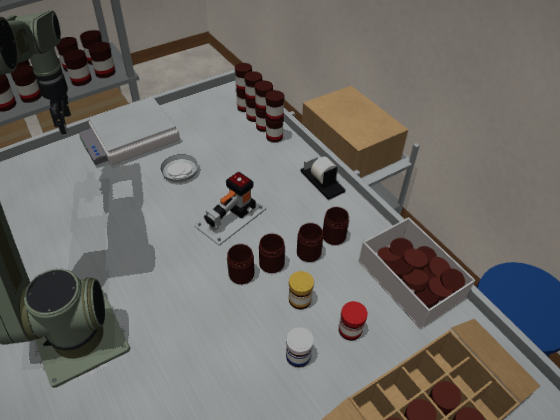

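Run:
```python
from h import *
import pickle
def blob(m,minA=30):
    n,l,st,ce=cv2.connectedComponentsWithStats(m.astype(np.uint8)*255)
    return [(st[i,4],ce[i],l==i) for i in range(1,n) if st[i,4]>=minA]
for n in('top','side'):
    c=pickle.load(open(n+'0.pkl','rb'));P=cloud(c);im=c['pixels'];hsv=cv2.cvtColor(im,cv2.COLOR_BGR2HSV);H,S,V=cv2.split(hsv)
    w=(P[...,0]>250)&(P[...,0]<800)&(abs(P[...,1])<350)
    for name,m in dict(red=((H<5)|(H>175))&(S>170)&(V>130),gold=(H>20)&(H<33)&(S>150)&(V>100),orange=(H>5)&(H<18)&(S>150)&(V>90)).items():
        for a,ce,k in blob(m&w):
            z=P[k][:,2]
            kk=k&(P[...,2]>np.nanpercentile(z,90)-6)
            cn=cv2.minAreaRect(np.argwhere(kk)[:,::-1].astype(np.float32))
            print(n,name,a,ce.round(1),'z',np.nanpercentile(z,[5,50,95]).round(1),'cloudmed',np.nanmedian(P[k],0).round(1),'topmask',on_plane(c,[cn[0]],90 if name!='orange' else 98).round(1),np.array(cn[1]).round(1))
    # everything above 40mm high: clusters
    if n=='top':
        m=w&(P[...,2]>55)
        for a,ce,k in blob(m,60):
            p=P[k];zt=np.nanpercentile(p[:,2],98);q=p[p[:,2]>zt-8];print('obj',a,ce.round(),'top',zt.round(1),'ctr',((q.min(0)+q.max(0))/2).round(1),'ext',np.ptp(q,axis=0).round(1))
        # reader plate
        m=w&(P[...,2]>4)&(P[...,0]>300)&(P[...,1]>50)&(P[...,1]<260)
        m=cv2.morphologyEx(m.astype(np.uint8),cv2.MORPH_OPEN,np.ones((3,3)))>0
        for a,ce,k in blob(m,300):
            q=P[k];q=q[q[:,2]<14];r=cv2.minAreaRect(q[:,:2].astype(np.float32));print('plate',a,ce.round(),r,'zmed',np.median(q[:,2]))
        m=w&(P[...,2]>122)&(P[...,1]>0)
        for a,ce,k in blob(m,60):
            r=cv2.minAreaRect(P[k][:,:2].astype(np.float32));print('nose',a,ce,r,np.median(P[k],0))
    x=im[180:290,190:280] if n=='top' else im[160:260,180:290]
    cv2.imwrite(f'pics/crop_{n}.png',cv2.resize(x,None,fx=5,fy=5,interpolation=cv2.INTER_CUBIC))
```

```text
top red 277 [428.6 204.2] z [87.7 91.  94.7] cloudmed [ 598.3 -334.4   91. ] topmask [[ 598.9 -332.8   90. ]] [22. 14.]
top gold 457 [374.4 226.6] z [87.8 90.9 94.3] cloudmed [ 540.9 -198.7   90.9] topmask [[ 541.7 -199.2   90. ]] [23. 23.]
top orange 96 [229.5 232.2] z [ 94.9  98.8 102.1] cloudmed [524.  154.3  98.8] topmask [[523.5 154.8  98. ]] [17.7  5.4]
obj 1225 [400. 138.] top 94.6 ctr [ 776.5 -264.9   92.8] ext [ 46.9 169.9  12.6]
obj 361 [320. 148.] top 98.3 ctr [751.1 -70.   95.5] ext [64.9 65.8 10.3]
obj 320 [325. 185.] top 99.1 ctr [651.9 -81.5  96.8] ext [63.1 65.  11.2]
obj 406 [427. 206.] top 95.5 ctr [ 598.  -330.9   92.8] ext [63.3 37.5 10.5]
obj 1310 [229. 229.] top 133.7 ctr [570.7 167.5 131.2] ext [63.9 70.6 11. ]
obj 263 [316. 229.] top 98.8 ctr [541.3 -58.3  96. ] ext [64.1 63.8 10.3]
obj 565 [374. 228.] top 95.1 ctr [ 540.4 -199.5   91.8] ext [60.2 62.1  9.1]
obj 225 [310. 265.] top 98.8 ctr [451.1 -44.6  95.7] ext [63.  65.   8.5]
obj 509 [428. 266.] top 95.1 ctr [ 447.7 -325.9   92.2] ext [60.1 47.8 10. ]
plate 3051 [233. 236.] ((527.3720703125, 155.95968627929688), (200.05332946777344, 110.3782958984375), 15.238424301147461) zmed 8.590500623793105
nose 599 [223.34891486 211.16026711] ((570.57177734375, 167.84616088867188), (56.09017562866211, 65.24076843261719), 14.644429206848145) [569.67944824 167.87741873 129.33443964]
side red 254 [351.4 309.2] z [86.2 89.3 92.3] cloudmed [ 598.6 -335.6   89.3] topmask [[ 599.8 -333.3   90. ]] [13.4 22.8]
side gold 389 [300.8 281.7] z [86.6 90.1 93.6] cloudmed [ 539.9 -203.4   90.1] topmask [[ 539.3 -202.4   90. ]] [19. 23.]
side orange 74 [227.7 196.1] z [ 92.7  96.3 101.1] cloudmed [525.7 152.9  96.3] topmask [[523.3 151.2  98. ]] [ 5.1 15.6]
```

View pics/crop_top.png

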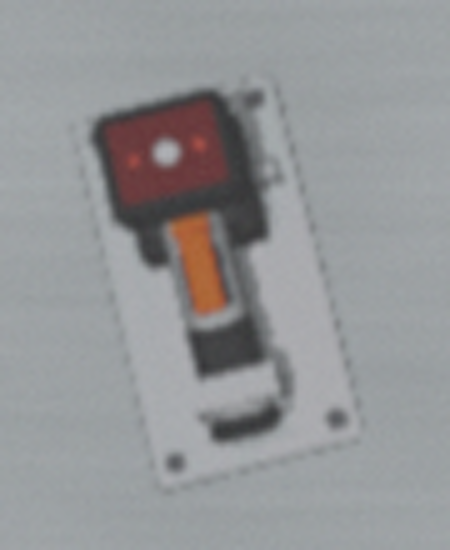

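```bash
cat >> h.py <<'E'
from scipy.spatial.transform import Rotation as Rn
def go(p,yaw,s=None):
    """shift, rotvec in tool axes to TCP p, tool down (y down), tool x at yaw"""
    s=s or observe();R=np.array(s['orientation']);a=np.radians(yaw)
    x=np.array([np.cos(a),np.sin(a),0]);y=np.array([0,0,-1.]);G=np.c_[x,y,np.cross(x,y)]
    sh=R.T@(np.array(p)-s['position']);rv=Rn.from_matrix(R.T@G).as_rotvec()
    print('at',np.round(s['position'],1),'t',s['t'],'F',np.round(s['ft_force'],1),'w',round(s['width'],3),'shift',sh.round(1),'rot',rv.round(4))
E
python3 - <<'E'
from h import *
import pickle
go((509,151,200),105)
for n in('top','side'):
    c=pickle.load(open(n+'0.pkl','rb'));P=cloud(c)
    m=(P[...,0]>400)&(P[...,0]<650)&(P[...,1]<-290)&(P[...,1]>-420)&(P[...,2]>55)
    k,l,st,ce=cv2.connectedComponentsWithStats(m.astype(np.uint8))
    for i in range(1,k):
        if st[i,4]>100:
            p=P[l==i];zt=np.nanpercentile(p[:,2],95);q=p[p[:,2]>zt-9];print(n,zt,((q.min(0)+q.max(0))/2).round(1),np.ptp(q,axis=0).round(1), q.mean(0).round(1))
E
```

```text
at [194.8 540.7 252.7] t 0.15 F [-0.5 -0.3  1. ] w 1.0 shift [-260.    53.  -427.7] rot [-5.000e-04 -6.076e-01 -1.300e-03]
top 94.59250118168093 [ 598.3 -343.4   93.5] [64.  62.5 15. ] [ 597.6 -343.6   91. ]
top 94.38125786113054 [ 446.6 -333.8   91.8] [62.1 63.6 12.7] [ 446.6 -333.    91. ]
side 91.98131304971234 [ 597.8 -344.    89.4] [62.6 64.8 11.2] [ 597.  -345.3   88.9]
side 92.81407038016141 [ 447.1 -334.6   89.9] [62.5 64.  12.1] [ 446.4 -336.1   89.5]
```

Emit:
send_rows:
  plan: "255 -260 53 -428 0 -0.608 0;255 -260 53 -428 0 -0.608 0;255 -260 53 -428 0 -0.608 0;255 -260 53 -428 0 -0.608 0;255 -260 53 -428 0 -0.608 0;255 -260 53 -428 0 -0.608 0;255 -260 53 -428 0 -0.608 0;255 -260 53 -428 0 -0.608 0;255 -260 53 -428 0 -0.608 0;255 -260 53 -428 0 -0.608 0;255 -260 53 -428 0 -0.608 0;255 -260 53 -428 0 -0.608 0"

```text
t: 1.35
position: [510.6, 149.1, 199.5]
orientation: [[-0.255, -0.001, -0.967], [0.967, -0.001, -0.255], [-0.0, -1.0, 0.001]]
ft_force: [-0.3, 0.4, 0.9]
width: 0.003
```

Run:
```python
from h import *
import pickle
go((509,151,200),105)
c=grab('wrist');pickle.dump(c,open('w1.pkl','wb'));cv2.imwrite('pics/w1.png',c['pixels'])
P=cloud(c);H,S,V=cv2.split(cv2.cvtColor(c['pixels'],cv2.COLOR_BGR2HSV))
a=np.radians(15);e=np.array([np.cos(a),np.sin(a),0]);f=np.array([-np.sin(a),np.cos(a),0]);o=np.array([527.4,156,0])
L=np.stack([(P-o)@e,(P-o)@f,P[...,2]],-1)
for x in (-40,-34,-28,-22,-16,-10,0,10):
    r=[]
    for y in (-24,-14,-11,-6,0,6,11,14,24):
        m=(abs(L[...,0]-x)<2)&(abs(L[...,1]-y)<1.2);r.append(np.nanmedian(L[...,2][m]).round(1) if m.any() else -1)
    print(x,r)
m=(H>5)&(H<18)&(S>150)&(V>60)&(L[...,2]>70);q=L[m];print('orange',len(q),np.nanpercentile(q,[2,50,98],axis=0).round(1))
m=(L[...,2]>126)&(L[...,2]<136);print('nose',np.nanpercentile(L[m],[1,50,99],axis=0).round(1))
```

```text
at [510.6 149.1 199.5] t 1.35 F [-0.3  0.4  0.9] w 0.003 shift [ 2.2 -0.5  1.1] rot [-0.001  -0.0037 -0.0003]
-40 [np.float64(6.8), np.float64(68.8), np.float64(72.7), np.float64(75.0), np.float64(75.1), np.float64(74.8), np.float64(74.5), np.float64(73.1), np.float64(6.8)]
-34 [np.float64(7.3), np.float64(256.2), np.float64(255.8), np.float64(252.8), np.float64(76.3), np.float64(256.5), np.float64(256.3), np.float64(255.9), np.float64(7.4)]
-28 [np.float64(233.6), np.float64(225.6), np.float64(222.4), np.float64(222.3), np.float64(214.1), np.float64(201.9), np.float64(226.4), np.float64(227.4), np.float64(235.0)]
-22 [np.float64(232.7), np.float64(71.3), np.float64(75.7), np.float64(94.5), np.float64(213.7), np.float64(96.6), np.float64(80.5), np.float64(75.9), np.float64(233.1)]
-16 [np.float64(232.5), np.float64(72.0), np.float64(77.2), np.float64(94.8), np.float64(213.6), np.float64(96.7), np.float64(82.4), np.float64(77.6), np.float64(233.0)]
-10 [np.float64(6.5), np.float64(73.1), np.float64(78.7), np.float64(95.7), np.float64(213.5), np.float64(96.5), np.float64(84.0), np.float64(79.1), np.float64(233.3)]
0 [np.float64(6.4), np.float64(76.0), np.float64(80.5), np.float64(86.6), np.float64(96.7), np.float64(96.3), np.float64(86.5), np.float64(81.1), np.float64(6.4)]
10 [np.float64(6.7), np.float64(77.7), np.float64(82.3), np.float64(84.7), np.float64(95.6), np.float64(95.8), np.float64(93.6), np.float64(83.1), np.float64(18.5)]
orange 1320 [[-29.4  -5.4  93.7]
 [-11.7   2.1  96.3]
 [  7.9   9.8  97.8]]
nose [[ 20.5 -25.3 126. ]
 [ 28.   25.3 128. ]
 [ 67.7  30.7 129.6]]
```

View pics/w1.png

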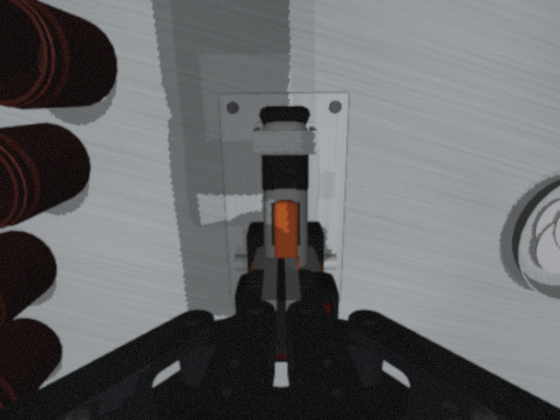

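Emit:
send_rows:
  plan: "255 2 0 2 0 -0.004 0;255 2 40 2 0 -0.004 0;255 2 65 2 0 -0.004 0;255 2 75 2 0 -0.004 0;255 2 75 2 0 -0.004 0;255 2 75 2 0 -0.004 0;255 2 75 2 0 -0.004 0"

```text
t: 2.1
position: [507.8, 153.3, 126.8]
orientation: [[-0.264, 0.003, -0.965], [0.965, 0.001, -0.264], [0.0, -1.0, -0.003]]
ft_force: [0.4, 0.0, 0.2]
width: 0.002
```

Emit:
send_rows:
  plan: "255 0 2 0 0 0 0;255 0 4 0 0 0 0;255 0 6 0 0 0 0;255 0 7 0 0 0 0;255 0 7 0 0 0 0"

```text
t: 2.6
position: [507.0, 152.7, 118.4]
orientation: [[-0.263, 0.0, -0.965], [0.965, 0.0, -0.263], [0.0, -1.0, -0.0]]
ft_force: [-0.8, -0.6, 2.2]
width: -0.001
```

Emit:
send_rows:
  plan: "255 0 1 0 0 0 0;255 0 2 0 0 0 0;255 0 2 0 0 0 0"

```text
t: 2.9
position: [507.0, 152.7, 116.3]
orientation: [[-0.263, 0.0, -0.965], [0.965, 0.0, -0.263], [0.0, -1.0, -0.0]]
ft_force: [-1.0, -1.5, 2.9]
width: 0.0
```

Emit:
send_rows:
  plan: "255 0 1 0 0 0 0;255 0 2 0 0 0 0;255 0 2 0 0 0 0"

```text
t: 3.2
position: [507.1, 152.7, 114.3]
orientation: [[-0.263, 0.0, -0.965], [0.965, 0.0, -0.263], [0.0, -1.0, -0.0]]
ft_force: [-0.6, 0.1, 3.9]
width: -0.003
```

Contact is at about z 118; force rises with the spring. Continue in small steps until it meets the stop.

Emit:
send_rows:
  plan: "255 0 1 0 0 0 0;255 0 2 0 0 0 0;255 0 2 0 0 0 0"

```text
t: 3.5
position: [507.2, 152.8, 112.4]
orientation: [[-0.263, 0.001, -0.965], [0.965, 0.0, -0.263], [0.0, -1.0, -0.001]]
ft_force: [-0.3, -1.0, 5.2]
width: -0.002
```

Emit:
send_rows:
  plan: "255 0 1 0 0 0 0;255 0 1 0 0 0 0;255 0 1 0 0 0 0"

```text
t: 3.8
position: [507.3, 152.8, 112.2]
orientation: [[-0.263, 0.001, -0.965], [0.965, 0.0, -0.263], [-0.0, -1.0, -0.001]]
ft_force: [-2.5, -2.2, 10.0]
width: 0.002
```

Emit:
send_rows:
  plan: "255 0 1 0 0 0 0;255 0 1 0 0 0 0;255 0 1 0 0 0 0"

```text
t: 4.1
position: [507.3, 152.8, 112.0]
orientation: [[-0.263, 0.002, -0.965], [0.965, 0.0, -0.263], [0.0, -1.0, -0.002]]
ft_force: [-3.7, -1.7, 15.5]
width: 0.002
```

Emit:
send_rows:
  plan: "255 0 -3 0 0 0 0;255 0 -8 0 0 0 0;255 0 -14 0 0 0 0;255 0 -30 0 0 0 0;255 0 -70 0 0 0 0;255 0 -120 0 0 0 0;0 0 -140 0 0 0 0;0 0 -140 0 0 0 0"

```text
t: 4.9
position: [508.6, 153.3, 253.8]
orientation: [[-0.263, 0.007, -0.965], [0.965, 0.002, -0.263], [0.0, -1.0, -0.007]]
ft_force: [-0.3, 0.7, -0.9]
width: 0.336
```

Run:
```python
from h import *
import pickle
c=grab('wrist');P=cloud(c);H,S,V=cv2.split(cv2.cvtColor(c['pixels'],cv2.COLOR_BGR2HSV))
a=np.radians(15);e=np.array([np.cos(a),np.sin(a),0]);f=np.array([-np.sin(a),np.cos(a),0]);o=np.array([527.4,156,0])
L=np.stack([(P-o)@e,(P-o)@f,P[...,2]],-1)
m=(H>5)&(H<18)&(S>150)&(V>60)&(L[...,2]>70)&(L[...,2]<115);q=L[m];print('orange',len(q),np.nanpercentile(q,[2,50,98],axis=0).round(1))
m=(L[...,2]>125)&(L[...,2]<136)&(L[...,0]<90);q=L[m];print('nose',len(q),cv2.minAreaRect(q[:,:2].astype(np.float32)))
cv2.imwrite('pics/w2.png',c['pixels'])
for y in (105,60,15,-15,-30): go((598,-344,230),y)
print(observe()['joint_positions'])
```

```text
orange 1145 [[-29.2  -5.9  93.7]
 [ -5.9   2.2  96.5]
 [ 17.5   9.7  99.9]]
nose 3613 ((44.724266052246094, 2.969676971435547), (52.039329528808594, 54.266319274902344), 1.0770982503890991)
at [507.4 152.9 251.3] t 4.95 F [-0.9 -0.2 -0.9] w 0.417 shift [-503.2   21.1   43.3] rot [0.0026 0.0044 0.0003]
at [507.4 152.9 251.3] t 4.95 F [-0.9 -0.2 -0.9] w 0.417 shift [-503.2   21.1   43.3] rot [0.0023 0.7898 0.0012]
at [507.4 152.9 251.3] t 4.95 F [-0.9 -0.2 -0.9] w 0.417 shift [-503.2   21.1   43.3] rot [0.0018 1.5752 0.0022]
at [507.4 152.9 251.3] t 4.95 F [-0.9 -0.2 -0.9] w 0.417 shift [-503.2   21.1   43.3] rot [1.3000e-03 2.0988e+00 2.8000e-03]
at [507.4 152.9 251.3] t 4.95 F [-0.9 -0.2 -0.9] w 0.417 shift [-503.2   21.1   43.3] rot [1.0000e-03 2.3606e+00 3.2000e-03]
[ 1.55190812e+01  1.42596334e+01  9.57368082e+01  1.42939740e-02
  6.98562796e+01 -8.97378039e+01]
```

Emit:
send_rows:
  plan: "0 -503 20 43 0 0.79 0;0 -503 20 43 0 0.79 0;0 -503 20 43 0 0.79 0;0 -503 20 43 0 0.79 0;0 -503 20 43 0 0.79 0;0 -503 20 43 0 0.79 0;0 -503 20 43 0 0.79 0;0 -503 20 43 0 0.79 0;0 -503 20 43 0 0.79 0;0 -503 20 43 0 0.79 0;0 -503 20 43 0 0.79 0;0 -503 20 43 0 0.79 0"

```text
t: 6.15
position: [596.8, -344.7, 226.9]
orientation: [[0.502, -0.004, -0.865], [0.865, 0.003, 0.502], [0.001, -1.0, 0.005]]
ft_force: [0.2, 0.1, -0.4]
width: 0.999
```

Emit:
send_rows:
  plan: "0 0 0 0 0 0 0;0 0 0 0 0 0 0;0 0 0 0 0 0 0"

```text
t: 6.45
position: [597.9, -342.3, 230.6]
orientation: [[0.499, 0.0, -0.867], [0.867, 0.0, 0.499], [0.0, -1.0, 0.0]]
ft_force: [0.2, 0.2, 0.0]
width: 1.002
```

Run:
```python
from h import *
go((598,-344,84),60)
c=grab('wrist');P=cloud(c);H,S,V=cv2.split(cv2.cvtColor(c['pixels'],cv2.COLOR_BGR2HSV))
m=((H<6)|(H>174))&(S>140)&(V>60)&(P[...,2]>84)&(P[...,2]<98)
q=P[m];print(len(q),np.percentile(q,[1,50,99],axis=0).round(1),cv2.minEnclosingCircle(q[:,:2].astype(np.float32)))
m=(P[...,2]>84)&(P[...,2]<98)&(np.hypot(P[...,0]-598,P[...,1]+344)<50);q=P[m];print(len(q),np.percentile(q,[1,50,99],axis=0).round(1),cv2.minEnclosingCircle(q[:,:2].astype(np.float32)))
cv2.imwrite('pics/w3.png',c['pixels'])
```

```text
at [ 597.9 -342.3  230.6] t 6.45 F [0.2 0.2 0. ] w 1.002 shift [ -1.5 146.6  -0.9] rot [-0.      0.0016  0.0003]
6222 [[ 565.6 -611.5   86.2]
 [ 597.8 -343.8   89.1]
 [ 792.9 -312.8   95.9]] ((726.515625, -453.9994812011719), 219.11444091796875)
5156 [[ 568.  -371.2   86.5]
 [ 596.3 -341.3   88.9]
 [ 626.6 -312.5   90.6]] ((597.52587890625, -342.24725341796875), 31.88260841369629)
```

View pics/w3.png

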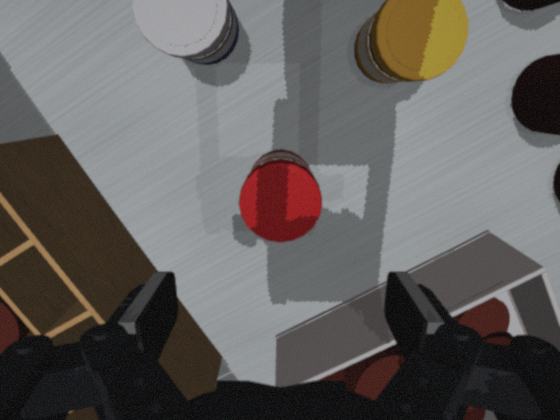

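Run:
```python
from h import *
import pickle
for n in ('top0',):
    c=pickle.load(open(n+'.pkl','rb'));P=cloud(c)
d=P-np.array([598,-343.5,0]);r=np.hypot(d[...,0],d[...,1]);u=d@np.array([.5,.866,0]);v=d@np.array([-.866,.5,0])
m=(P[...,2]>25)&(r>45)&(r<130)
q=np.c_[r[m],u[m],v[m],P[m]];q=q[np.argsort(q[:,0])];print(q[:12].round(0))
go((597.8,-343,80),60)
```

```text
[[ 121.  -52.  109.  478. -334.   91.]
 [ 121.  -49.  111.  478. -331.   93.]
 [ 123.  -57.  108.  476. -339.   89.]
 [ 123.  -63.  105.  475. -346.   90.]
 [ 123.   79.   94.  556. -228.   88.]
 [ 123.  -59.  108.  475. -340.   92.]
 [ 123.  -60.  107.  475. -342.   93.]
 [ 123.  -55.  110.  475. -336.   91.]
 [ 123.  -52.  111.  475. -333.   92.]
 [ 123.  -51.  112.  475. -331.   90.]
 [ 123.   83.   91.  561. -226.   89.]
 [ 124.   73.  100.  548. -230.   88.]]
at [ 598.  -342.5  230.8] t 6.5 F [0.5 0.3 0.7] w 1.0 shift [-5.000e-01  1.508e+02 -1.000e-01] rot [0.0003 0.0014 0.0002]
```

Emit:
send_rows:
  plan: "0 0 40 0 0 0 0;0 0 80 0 0 0 0;0 0 110 0 0 0 0;0 0 130 0 0 0 0;0 0 145 0 0 0 0;0 0 151 0 0 0 0;0 0 151 0 0 0 0;0 0 151 0 0 0 0"
  grip_force: 40

```text
t: 7.3
position: [598.6, -344.2, 80.6]
orientation: [[0.5, 0.002, -0.866], [0.866, -0.001, 0.5], [0.0, -1.0, -0.002]]
ft_force: [1.4, 0.2, 0.4]
width: 1.002
```

Emit:
send_rows:
  plan: "60 0 0 0 0 0 0;90 0 0 0 0 0 0;140 0 0 0 0 0 0;140 0 0 0 0 0 0;140 0 0 0 0 0 0;140 0 0 0 0 0 0;140 0 0 0 0 0 0;140 0 0 0 0 0 0"
  grip_force: 40

```text
t: 8.1
position: [598.6, -344.2, 80.9]
orientation: [[0.5, 0.002, -0.866], [0.866, -0.001, 0.5], [0.0, -1.0, -0.003]]
ft_force: [0.0, 1.3, 5.8]
width: 0.737
```

Emit:
send_rows:
  plan: "140 0 -5 0 0 0 0;140 0 -15 0 0 0 0;140 0 -35 0 0 0 0;140 0 -65 0 0 0 0;140 0 -100 0 0 0 0;140 0 -135 0 0 0 0;140 0 -160 0 0 0 0;140 0 -175 0 0 0 0;140 0 -180 0 0 0 0;140 0 -180 0 0 0 0;140 0 -180 0 0 0 0"

```text
t: 9.2
position: [597.3, -343.6, 257.9]
orientation: [[0.5, -0.002, -0.866], [0.866, 0.001, 0.5], [0.0, -1.0, 0.003]]
ft_force: [1.0, -0.1, -2.4]
width: 0.735
```

Run:
```python
from h import *
s=observe();print(s['width'],s['position'],s['ft_force'],s['moment'])
c=grab('side');im=c['pixels'];P=cloud(c)
i=cv2.resize(im[190:360,280:450],None,fx=4,fy=4,interpolation=cv2.INTER_CUBIC)[:600]
cv2.imwrite('pics/s1.png',i)
T=s['position']
m=(np.hypot(P[...,0]-T[0],P[...,1]-T[1])<36)&(P[...,2]>120)&(P[...,2]<260)
H,S,V=cv2.split(cv2.cvtColor(im,cv2.COLOR_BGR2HSV))
r=m&((H<6)|(H>174))&(S>150)&(V>100);print('red z',np.percentile(P[r][:,2],[2,50,98]))
z=P[m];print('lowest',np.percentile(z[:,2],[0.5,2,5]))
go((570.7,167.7,270),105)
```

```text
0.7345266273853313 [ 597.29835733 -343.63278101  257.87669768] [ 0.95657573 -0.11688319 -2.43220632] [-0.02660527  0.03584338 -0.06618214]
red z [199.21783608 199.84341638 204.23437616]
lowest [179.1974856  180.57695811 182.80832141]
at [ 597.3 -343.6  257.6] t 9.25 F [-0.5 -0.3 -2.9] w 0.737 shift [429.5 -11.5 278.8] rot [-0.0028 -0.7856  0.0013]
```

View pics/s1.png

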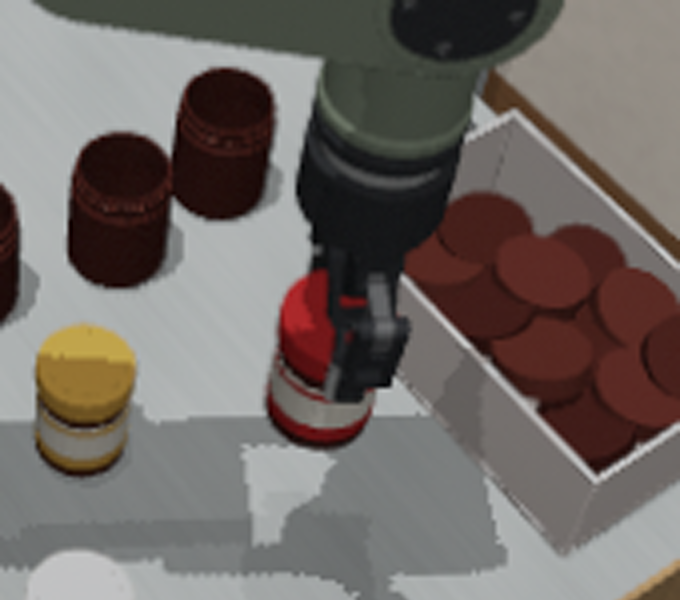

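Emit:
send_rows:
  plan: "140 9 0 6 0 -0.016 0;140 26 0 17 0 -0.047 0;140 52 0 33 0 -0.094 0;140 82 0 53 0 -0.15 0;140 116 0 75 0 -0.212 0;140 150 0 98 0 -0.275 0;140 185 0 120 0 -0.338 0;140 219 0 142 0 -0.4 0;140 253 0 164 0 -0.463 0;140 288 0 187 0 -0.526 0;140 322 0 209 0 -0.589 0;140 348 0 226 0 -0.636 0"

```text
t: 10.45
position: [574.5, 74.2, 259.3]
orientation: [[-0.118, -0.001, -0.993], [0.993, 0.001, -0.118], [0.001, -1.0, 0.001]]
ft_force: [0.7, -0.3, -2.6]
width: 0.737
```

Emit:
send_rows:
  plan: "140 0 0 0 0 0 0;140 0 0 0 0 0 0;140 0 0 0 0 0 0"

```text
t: 10.75
position: [575.6, 70.4, 259.3]
orientation: [[-0.112, -0.0, -0.994], [0.994, -0.0, -0.112], [-0.0, -1.0, 0.0]]
ft_force: [-1.0, -0.2, -1.6]
width: 0.736
```

Run:
```python
from h import *
go((570.7,167.7,255),105)
```

```text
at [575.6  70.4 259.3] t 10.75 F [-1.  -0.2 -1.6] w 0.736 shift [97.3  4.2 -6. ] rot [-0.0004 -0.1494 -0.0002]
```

Emit:
send_rows:
  plan: "140 15 0 -1 0 -0.03 0;140 40 0 -3 0 -0.07 0;140 65 0 -5 0 -0.11 0;140 85 0 -6 0 -0.14 0;140 95 0 -7 0 -0.149 0;140 98 0 -7 0 -0.149 0;140 98 0 -7 0 -0.149 0;140 98 0 -7 0 -0.149 0;140 98 0 -7 0 -0.149 0"

```text
t: 11.65
position: [572.3, 167.8, 259.3]
orientation: [[-0.257, 0.0, -0.966], [0.966, -0.0, -0.257], [-0.0, -1.0, 0.0]]
ft_force: [0.7, -0.5, -2.6]
width: 0.732
```

Run:
```python
from h import *
go((571.4,168.4,226),105)
a=np.radians(15);e=np.array([np.cos(a),np.sin(a),0]);f=np.array([-np.sin(a),np.cos(a),0]);o=np.array([527.4,156,0])
for n in('side','top'):
    c=grab(n);P=cloud(c);im=c['pixels'];L=np.stack([(P-o)@e,(P-o)@f,P[...,2]],-1)
    m=(abs(L[...,2]-130)<6)&(abs(L[...,0]-45)<45)&(abs(L[...,1])<45);
    H,S,V=cv2.split(cv2.cvtColor(im,cv2.COLOR_BGR2HSV))
    if n=='side':
        b=(abs(L[...,0]-45)<50)&(abs(L[...,1])<50)&(L[...,2]>150)&(L[...,2]<240)
        for lo in range(165,240,6):
            k=b&(L[...,2]>=lo)&(L[...,2]<lo+6)
            if k.sum()>8:print(lo,k.sum(),np.percentile(L[k],[2,98],axis=0).round(1).tolist())
        cv2.imwrite('pics/s2.png',cv2.resize(im[100:250,150:320],None,fx=4,fy=4,interpolation=cv2.INTER_CUBIC))
    q=L[m];print(n,'nose',len(q),np.percentile(q,[1,99],axis=0).round(1).tolist() if len(q) else '')
```

```text
at [572.3 167.8 259.3] t 11.65 F [ 0.7 -0.5 -2.6] w 0.732 shift [ 0.8 33.3  0.7] rot [-0.     -0.0018 -0.0002]
177 16 [[16.3, -30.2, 179.3], [53.3, 0.3, 182.9]]
183 29 [[15.7, -32.5, 183.2], [58.1, 9.6, 188.5]]
189 27 [[14.8, -31.9, 189.4], [56.6, 3.6, 194.8]]
195 40 [[14.6, -33.0, 195.1], [53.2, 9.3, 200.5]]
201 33 [[15.4, -32.9, 201.3], [53.8, 10.8, 206.8]]
207 34 [[14.3, -31.8, 207.0], [56.3, 17.2, 212.6]]
213 40 [[14.5, -33.3, 213.0], [54.9, 9.1, 218.8]]
219 35 [[15.4, -31.9, 219.2], [60.2, 8.6, 225.0]]
225 37 [[15.8, -32.4, 225.0], [55.1, 12.4, 230.8]]
231 30 [[15.4, -33.0, 231.5], [45.4, 8.8, 236.7]]
237 15 [[16.5, -33.3, 237.3], [39.4, 8.1, 239.9]]
side nose 250 [[17.6, -34.6, 124.1], [68.4, 28.2, 134.1]]
top nose 61 [[19.8, -3.9, 124.5], [38.9, 32.1, 133.9]]
```

View pics/s2.png

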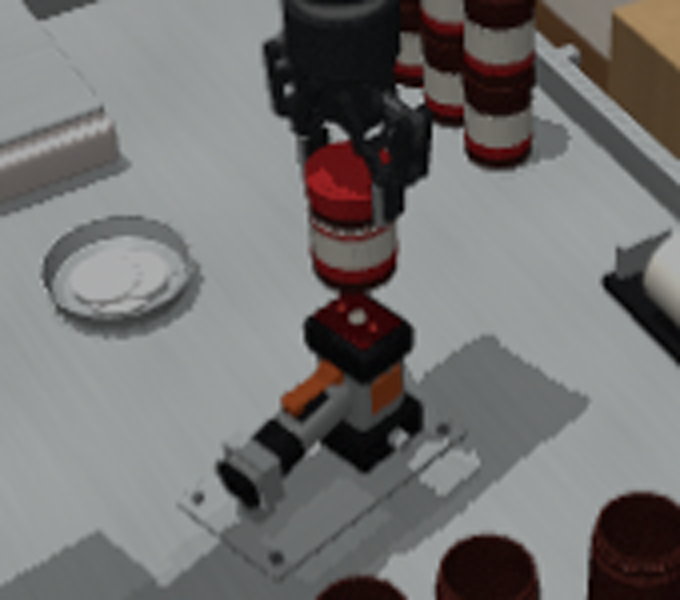

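Emit:
send_rows:
  plan: "140 0 6 0 0 0 0;140 0 14 0 0 0 0;140 1 22 0 0 0 0;140 1 28 0 0 0 0;140 1 31 0 0 0 0;140 1 33 0 0 0 0;140 1 33 0 0 0 0;140 1 33 0 0 0 0;140 1 33 0 0 0 0;140 1 33 0 0 0 0"

```text
t: 12.75
position: [572.0, 169.7, 226.6]
orientation: [[-0.258, 0.001, -0.966], [0.966, 0.0, -0.258], [0.0, -1.0, -0.001]]
ft_force: [1.3, 0.2, -2.6]
width: 0.732
```

Run:
```python
from h import *
go((571.4,168.4,226),105)
a=np.radians(15);e=np.array([np.cos(a),np.sin(a),0]);f=np.array([-np.sin(a),np.cos(a),0]);o=np.array([527.4,156,0])
c=grab('side');P=cloud(c);im=c['pixels'];L=np.stack([(P-o)@e,(P-o)@f,P[...,2]],-1)
b=(abs(L[...,0]-45)<50)&(abs(L[...,1])<50)
for lo in range(100,200,5):
    k=b&(L[...,2]>=lo)&(L[...,2]<lo+5)
    if k.sum()>8:print(lo,k.sum(),np.percentile(L[k],[2,98],axis=0).round(1).tolist())
cv2.imwrite('pics/s3.png',cv2.resize(im[120:250,160:310],None,fx=4.5,fy=4.5,interpolation=cv2.INTER_CUBIC))
s=observe();print(s['qd'],s['ft_force'],s['width'])
```

```text
at [572.  169.7 226.6] t 12.75 F [ 1.3  0.2 -2.6] w 0.732 shift [-1.1  0.6  0.9] rot [ 0.0006 -0.0006  0.0001]
100 32 [[5.3, -34.6, 100.4], [68.5, 23.4, 104.7]]
105 34 [[16.3, -35.3, 105.5], [60.4, 25.0, 109.8]]
110 33 [[15.9, -35.0, 110.1], [67.5, 20.6, 114.8]]
115 37 [[16.2, -36.1, 115.3], [64.7, 24.2, 119.7]]
120 69 [[16.1, -34.5, 120.3], [71.7, 29.5, 125.0]]
125 100 [[18.3, -33.0, 125.1], [66.0, 22.6, 129.8]]
130 17 [[24.1, -27.3, 130.1], [59.2, 21.2, 133.7]]
145 18 [[17.5, -28.6, 145.3], [51.3, 16.4, 149.5]]
150 24 [[15.7, -30.2, 150.6], [58.0, 13.2, 154.7]]
155 16 [[16.9, -29.2, 155.1], [57.1, 6.9, 159.7]]
160 31 [[15.5, -31.1, 160.1], [55.3, 9.2, 164.8]]
165 25 [[14.6, -31.8, 165.3], [48.3, 13.6, 169.9]]
170 30 [[15.4, -31.2, 170.4], [58.8, 9.4, 174.5]]
175 33 [[14.8, -31.4, 175.2], [55.1, 11.5, 179.9]]
180 26 [[16.2, -30.5, 180.1], [60.7, 7.8, 184.7]]
185 22 [[14.9, -30.1, 185.2], [58.0, 8.1, 189.8]]
190 37 [[16.4, -30.7, 190.1], [59.7, 10.9, 194.9]]
195 21 [[16.4, -30.4, 195.3], [49.4, 13.3, 199.7]]
[ 0.05220821  0.02125384  0.04615168 -0.02486114  0.03134422 -0.03083762] [ 0.06952903 -1.0249398  -2.84769199] 0.7336200618896848
```

View pics/s3.png

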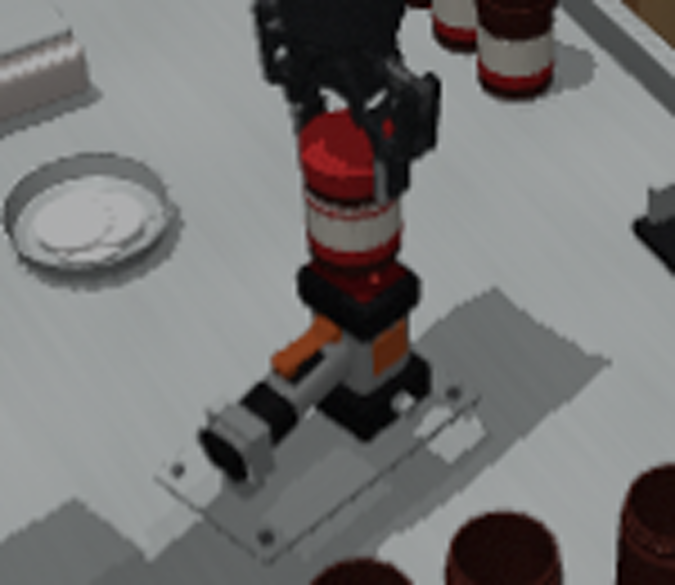

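Emit:
send_rows:
  plan: "140 -1 0.5 1 0 0 0;140 -1 0.5 1 0 0 0;140 -1 0.5 1 0 0 0;140 -1 0.5 1 0 0 0;140 -1 0.5 1 0 0 0;140 -1 0.5 1 0 0 0;140 -1 0.5 1 0 0 0;140 -1 0.5 1 0 0 0;140 -1 0.5 1 0 0 0;140 -1 0.5 1 0 0 0;140 -1 0.5 1 0 0 0;140 -1 0.5 1 0 0 0"

```text
t: 14.0
position: [571.2, 168.4, 225.8]
orientation: [[-0.258, 0.0, -0.966], [0.966, 0.0, -0.258], [0.0, -1.0, -0.0]]
ft_force: [-0.1, -0.4, -2.2]
width: 0.735
```

Run:
```python
from h import *
import pickle
go((571.4,168.4,226),105)
for n in('side','top'):
    a=pickle.load(open(n+'0.pkl','rb'));c=grab(n);A=cloud(a);B=cloud(c)
    def cen(P,x,y):
        m=(np.hypot(P[...,0]-x,P[...,1]-y)<45)&(P[...,2]>60)&(P[...,2]<110);return P[m].mean(0)[:2].round(1),m.sum()
    for x,y in((447,-334),(540,-200),(751,-70),(652,-81),(541,-58),(451,-45)):print(n,cen(A,x,y),cen(B,x,y))
robot.hand_in()
```

```text
at [571.2 168.4 225.8] t 14.0 F [-0.1 -0.4 -2.2] w 0.735 shift [-0.1 -0.2 -0.2] rot [ 0.0001 -0.0006  0.0001]
side (array([ 444.2, -338.9]), np.int64(647)) (array([ 444.2, -338.8]), np.int64(645))
side (array([ 538.5, -205.7]), np.int64(545)) (array([ 538.6, -205.8]), np.int64(548))
side (array([749.2, -75. ]), np.int64(415)) (array([748.9, -75.2]), np.int64(417))
side (array([650.2, -86.4]), np.int64(428)) (array([650.8, -86.4]), np.int64(429))
side (array([540.1, -63.1]), np.int64(443)) (array([540.3, -63.4]), np.int64(438))
side (array([450. , -50.2]), np.int64(450)) (array([449.7, -50. ]), np.int64(444))
top (array([ 446.1, -331. ]), np.int64(592)) (array([ 446.1, -331.1]), np.int64(594))
top (array([ 539.4, -198.6]), np.int64(559)) (array([ 539.5, -198.8]), np.int64(556))
top (array([746.2, -68.5]), np.int64(330)) (array([745.6, -68.6]), np.int64(329))
top (array([646.6, -80.2]), np.int64(293)) (array([646.7, -79.9]), np.int64(292))
top (array([536.3, -55.6]), np.int64(244)) (array([535.7, -55.6]), np.int64(246))
top (array([448. , -42.9]), np.int64(220)) (array([447.7, -43. ]), np.int64(222))
the job is handed in; nothing more can be done
```

I woke the reader, picked up the red-lid jar by its lid and carried it over. I handed the job in at about 14 s, with the jar still held upright over the window.

- **Trigger:** I pressed it with the shut fingertips until it met its stop. The force rose to 5 N against the spring, then jumped to 15.5 N with no further travel. After release its top face read about 96.5 mm again, the same as before.
- **Jar position:** The base is about 145 mm above the table, roughly 15 mm above the window. It is centred to within about 2 mm, going by the cameras.
- **Hold:** The tool was level and still, the grip opening was steady, and the vertical force was only about the jar's weight. There was no sign of the jar touching the reader.
- **Bystanders:** The white, gold and four open jars had moved less than 1 mm between the first and last pictures. I did not measure the seal dish; it only looked undisturbed in the last side picture.
- **Disagreement:** The wrist camera put the reader's trigger and nose 2–3 mm to one side of where the top camera did. The last side picture put the jar about 1.5 mm off the nose centre, so I moved it 1 mm before handing in.

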